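# Feed glass slices through the gate

### The job

Using just the fingertips, push the three amber glass slices across the steel deck and through the gate, one at a time, so that each drops down into the slot behind it. Do not lift or carry any of them, leave the blue slice where it lies on the deck, and do not disturb anything else on the table.

Things in the scene. Friction and masses are not known exactly. Their poses are not given: they have to be found in the camera images.
- feeder: fixed feed block: wood with a flat steel deck on top, 330 mm long (its x, -160 to 170 mm), 224 mm wide (its y), deck 95 mm above the table; origin at the underside. +x runs along the deck through the gate to the slot; z up. Sides and rear have no rim. Two blue fences 18 mm high, 10 mm thick make a funnel, centre lines from (x 20, y +-106) to (x 75, y +-31 mm)
- gate (a point): middle of the gate at deck height, x = 76 mm, y = 0 in the feed block's frame: a gap 52 mm wide between the blue fences, from x 67 to 85 mm
- slot (a point): middle of the slot's mouth, at deck height, x = 115 mm, y = 0 in the feed block's frame. The slot is a square-edged pit right behind the gate, from x 85 to 145 mm, 58 mm wide, 91 mm deep, fenced on its other three sides. A slice tips in once its centre is pushed past x = 85 mm; all three fit in it in any attitude
- amber1_center (a point): disc of amber-orange glass, 36 mm diameter, 12 mm thick, about 30 g, flat on the deck; this point is its centre, 6 mm above the deck. At the start the four discs (3 amber, 1 blue) lie two by two on the deck, any colour anywhere: near x 0 and -75 mm, y +-55 mm in the feed block's frame
- amber2_center (a point): disc of amber-orange glass, 36 mm diameter, 12 mm thick, about 30 g, flat on the deck; this point is its centre, 6 mm above the deck. At the start the four discs (3 amber, 1 blue) lie two by two on the deck, any colour anywhere: near x 0 and -75 mm, y +-55 mm in the feed block's frame
- amber3_center (a point): disc of amber-orange glass, 36 mm diameter, 12 mm thick, about 30 g, flat on the deck; this point is its centre, 6 mm above the deck. At the start the four discs (3 amber, 1 blue) lie two by two on the deck, any colour anywhere: near x 0 and -75 mm, y +-55 mm in the feed block's frame
- blue_center (a point): disc of blue glass, 36 mm diameter, 12 mm thick, about 30 g, flat on the deck; this point is its centre, 6 mm above the deck. At the start the four discs (3 amber, 1 blue) lie two by two on the deck, any colour anywhere: near x 0 and -75 mm, y +-55 mm in the feed block's frame. It stays on the deck
- weight: small brass weight with a knob, 34 mm diameter, 42 mm high, standing loose on the deck beside the slot, outside the fences (feed block frame: x 105 to 135 mm, y 72 to 85 mm); origin at its underside; a bystander
- bauble: clear glass bauble of 84 mm diameter on a cork ring, 105 mm high, on the table to the robot's left; origin at its underside; a bystander
- tweezers: steel tweezers, 210 mm long, lying on the table at the left; origin at mid-length, underside; a bystander
- woodblock: dark wooden shaping cup of 76 mm diameter with a 130 mm handle, on the table to the robot's right; origin under the cup; a bystander
- frit: jar of red glass grains, 64 mm diameter, 85 mm high, on the right of the table; origin at its underside; a bystander
- mould: brass cup mould, 80 mm diameter, 65 mm high, on the left of the table; origin at its underside; a bystander
- amber1: the slice whose centre is amber1_center; origin at the middle of its underside
- amber2: the slice whose centre is amber2_center; origin at the middle of its underside
- amber3: the slice whose centre is amber3_center; origin at the middle of its underside
- blue: the slice whose centre is blue_center; origin at the middle of its underside
There are look-alikes about, which are no part of the job. What is shaped like the amber1 but brown is not meant.

How it is judged:
By the outcome, as a careful person would: the job done as asked, in the order asked, and still so for the second after the job is handed in, with the robot touching nothing.
It also fails if it takes over 59 s, if anything falls off the work surface, if the arm or the gripper's body presses on something with over 40 N, if the wrist force passes 120 N, or if a joint passes its speed limit or range.

### The arm

A 7-joint arm with a two-finger parallel gripper is mounted at the origin on the work surface. World frame = base frame: x ahead of the robot, y to its left, z up, the work surface at z = 0. Lengths are in m, angles in rad, forces in N, time in s.
With the tool pointing down it reaches from about 0.4 to 0.875 m from the base axis. Payload 6.5 kg.
Tool frame: the origin (TCP) lies between the finger pads; the fingertips stand 22 mm ahead of it and the grasp point (between the pads) lies 3 mm ahead of it; z points along the fingers, y is the line along which they close (so a half turn about z gives the same grasp; the last joint's range is limited). The gripper opens to 85 mm and grips with 20 to 120 N. Pads are 22 mm wide; open, the fingers measure 114 mm over their backs; the gripper's body (76 mm by 85 mm) begins 54 mm behind the grasp point. The pads swing forward as they close: fully open they stand 13 mm farther back than shut.
Start: joints at [1.052, 0.536, -0.004, 1.538, 0.003, 1.067, -0.071], TCP at [0.284, -0.584, 0.253] pointing down, gripper open.
Joint ranges: [-2.7, 2.7], [-0.37, 2.16], [-1.27, 1.26], [0.24, 2.4], [-1.31, 4.45], [0.19, 1.91], [-2.76, 2.76]. Speed limits (rad/s): [2.39, 2.39, 3.14, 3.14, 3.14, 3.14, 3.14].

### API

Orientations are given as a rotation vector (axis times angle).
In Python, from plant import robot gives the robot as it stands. The module is installed in compiled form; this text tells all that it offers.
- The arm moves only by the shell command python3 -m pendant 'ROWS'. ROWS is text: rows parted by semicolons, each of 5 numbers parted by spaces: the shift along the tool's x, y, z in cm, then the turn about the tool's z in rad, then the opening, from -1 (shut) to 1 (fully open). In form: tx ty tz yaw hand; .... A call has 1 to 12 rows; each row shifts and turns the commanded pose from where the row before left it, along the tool's axes as they then stand; what a row does not reach is not made up. A row lasts 1/12 s, in which the tool goes at most 41.7 mm and 7.16 degrees, less where a joint would pass 70% of its speed; a pose out of reach is approached as far as the arm can. A call with a gripper value outside its range is refused whole. The fingers move at their own pace and stop on an object; the grip force is fixed at half the most. Time passes only in rows, so rows that do not move let the fingers close. It gives the time, the measured TCP pose, the force, the opening and the grip force at its end, in the units of the state.
- robot.get_obs(): the state, without advancing time (a new reading comes with each control period).
- robot.camera(name): name is "scene" or "top" or "wrist"; returns a dict with "img" (384x512x3 uint8, blue, green, red), "range_z" (384x512 float32, m along the optical axis (not along the pixel's ray), 0 where there is no reading), "intrinsics" (3x3 intrinsics, pixels), "R" (3x3) and "t" (3): a world point X has camera coordinates R X + t. Camera axes: x right, y down, z forward; pixel columns grow to the right and rows downward; lengths in m; the calibration is good to about 2 mm. A picture is of the moment at which its call begins.
- robot.sign_off(): hands the job in; it is judged then, once.
The state is a dict: "clock": time; "q": joint angles; "qvel": joint speeds; "effort": joint torques, N m; "tcp_pos": TCP position; "ee_rot": TCP orientation; "force": force on the tool from outside, world axes, zero at the start; "moment": the same for the moment, N m; "opening": finger opening in m; "grasp_force": force on a finger pad.
Only numpy, scipy, OpenCV 4.12 (cv2) and the standard library are available. Lean on these libraries where they do the work, as an engineer would, in place of code of your own. Each camera call takes 0.05 s, during which the arm holds its last target. There are 200 camera calls.

## Working session

There is one attempt and no reset: what is moved stays moved. The work goes in short steps, Python scripts to look and compute and a shell command to move; the robot and the scene stay as the last step left them, time stands still between calls to the robot, and variables do not carry over. Pictures are saved under pics/ and viewed, at most 10 in all, crops included, and the job is handed in when it is done.

```bash
mkdir -p pics
cat > h.py <<'E'
import numpy as np, cv2
from plant import robot
def snap(n):
    c=robot.camera(n); return c
def ray(c,u,v,z):
    K=c["intrinsics"];R=c["R"];t=c["t"]
    d=R.T@np.linalg.solve(K,[u,v,1.]);o=-R.T@t
    return o+d*(z-o[2])/d[2]
def cloud(c):
    Z=c["range_z"];v,u=np.mgrid[:Z.shape[0],:Z.shape[1]]
    P=np.stack([u,v,np.ones_like(u)],-1)@np.linalg.inv(c["intrinsics"]).T*Z[...,None]
    return (P-c["t"])@c["R"]
E
python3 - <<'E'
from h import *
for n in("top","scene"):
    c=snap(n);cv2.imwrite(f"pics/{n}0.png",c["img"]);print(n,c["R"].round(3).tolist(),c["t"])
o=robot.get_obs();print(o["clock"],o["tcp_pos"],o["ee_rot"],o["opening"])
E
```

```text
top [[-0.011, -1.0, -0.001], [-0.984, 0.011, -0.178], [0.178, -0.001, -0.984]] [-0.00944618  0.54772918  1.093819  ]
scene [[0.066, 0.998, -0.013], [0.59, -0.049, -0.806], [-0.805, 0.045, -0.592]] [-0.02089906 -0.25357726  1.54449389]
0.1 [ 0.28414416 -0.5840259   0.25246046] [-3.05991504e+00 -7.05027566e-01  7.02580232e-04] 0.0856002951610507
```

View pics/top0.png

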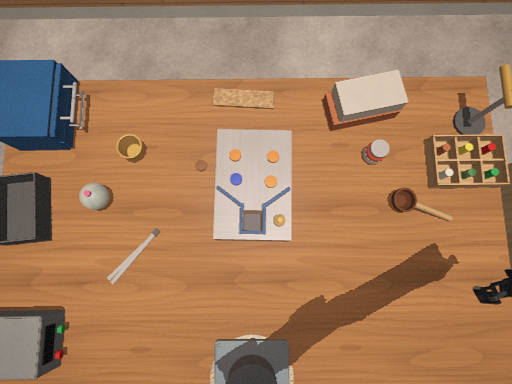

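View pics/scene0.png

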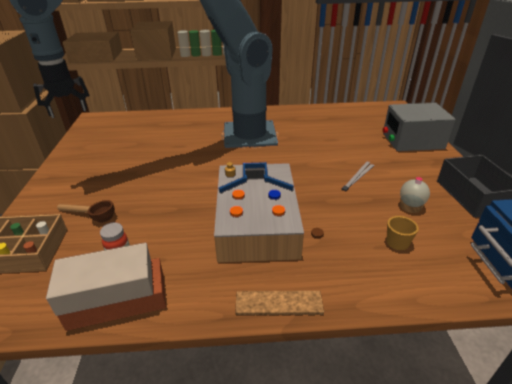

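The top view shows the deck (215–292, 130–240). There are three amber discs at (235,155), (273,156) and (271,182), and the blue one is at (236,179). The gate and slot are at about (252,205–230), towards the robot, and the weight is at (280,220). The brown disc at (201,166) lies on the table, so it is the look-alike and not meant.

Run:
```python
from h import *
c=snap("top");im=c["img"];hsv=cv2.cvtColor(im,cv2.COLOR_BGR2HSV)
cv2.imwrite("pics/crop0.png",cv2.resize(im[120:250,190:310],None,fx=4.6,fy=4.6,interpolation=cv2.INTER_CUBIC))
P=cloud(c)
deck=((abs(P[...,2]-.095)<.006)&(hsv[...,1]<70)).astype(np.uint8)
deck[:120]=0;deck[250:]=0;deck[:,:205]=0;deck[:,300:]=0
# feeder outline from deck hull
h=cv2.convexHull(cv2.findNonZero(deck)).reshape(-1,2)
W=np.array([ray(c,u,v,.095)[:2] for u,v in h])
r=cv2.minAreaRect((W*1000).astype(np.float32));print("rect mm",r)
a=np.deg2rad(r[2]);ax=np.array([np.cos(a),np.sin(a)]);
if r[1][0]<r[1][1]: ax=np.array([-ax[1],ax[0]])
if ax[0]>0: ax=-ax
ctr=np.array(r[0])/1000;org=ctr-ax*.005;ay=np.array([-ax[1],ax[0]])
print("ax",ax,"org",org,"yaw",np.arctan2(ax[1],ax[0]))
H,S,V=hsv[...,0],hsv[...,1],hsv[...,2]
for n,m,z in(("amber",(H>5)&(H<18)&(S>190)&(V>180),.107),("blue",(H>105)&(H<130)&(S>120),.107)):
    m=m.astype(np.uint8);m[:125]=0;m[245:]=0;m[:,:212]=0;m[:,:][:,296:]=0
    k,l,s,ce=cv2.connectedComponentsWithStats(m)
    for i in range(1,k):
        if s[i,4]>15:
            p=ray(c,*ce[i],z);d=p[:2]-org
            print(n,ce[i].round(1),s[i,4],p.round(4),"feed mm",(1e3*d@ax).round(1),(1e3*d@ay).round(1), "z",np.median(P[l==i][:,2]).round(3))
```

```text
rect mm ((564.592041015625, -11.339897155761719), (221.93360900878906, 330.087158203125), 88.3381118774414)
ax [-0.99957937  0.02900135] org [ 0.56958994 -0.0114849 ] yaw 3.1125872340513587
blue [235.3 178. ] 63 [0.5773 0.0381 0.107 ] feed mm -6.3 -49.8 z 0.106
```

View pics/crop0.png

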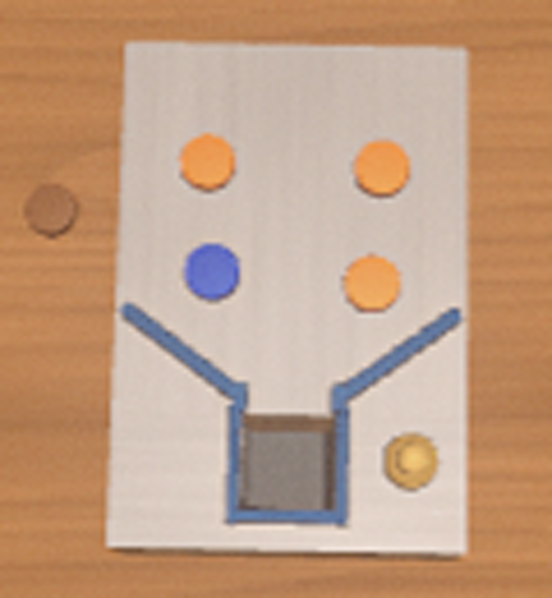

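The crop confirms three amber discs and one blue on the deck; the duller brown disc is down on the table. I'll relax the amber mask and check the feeder frame against the gate.

```bash
cat >> h.py <<'E'
ax=np.array([-0.99957937,0.02900135]);ay=np.array([-ax[1],ax[0]]);org=np.array([0.56958994,-0.0114849])
def feed(p): d=np.asarray(p)[:2]-org; return (1e3*d@ax).round(1),(1e3*d@ay).round(1)
def world(x,y): return org+ax*x/1e3+ay*y/1e3
def discs(c,show=True):
    hsv=cv2.cvtColor(c["img"],cv2.COLOR_BGR2HSV);P=cloud(c);H,S,V=[hsv[...,i] for i in range(3)]
    out=[]
    for n,m in(("amber",(H>6)&(H<20)&(S>130)&(V>150)),("blue",(H>112)&(H<130)&(S>120))):
        m=(m&(abs(P[...,2]-.107)<.012)).astype(np.uint8)
        k,l,s,ce=cv2.connectedComponentsWithStats(m)
        for i in range(1,k):
            if s[i,4]>25:
                p=ray(c,*ce[i],.107);out.append((n,p))
                print(n,ce[i].round(1),s[i,4],p.round(4),"feed",feed(p),"z",np.median(P[l==i][:,2]).round(3))
    return out
E
python3 - <<'E'
from h import *
c=snap("top");discs(c)
print("scene");discs(snap("scene"))
f=lambda u,v:(190+u/4.6-.4,120+v/4.6-.4)
for n,u,v,z in(("fence end L",128,310,.113),("fence end R",456,315,.113),("gateL",247,393,.113),("gateR",332,393,.113),("slot back L out",228,522,.113),("slot back R out",346,524,.113),("mouth edge",288,416,.095),("weight",411,461,.12)):
    print(n,feed(ray(c,*f(u,v),z)))
E
```

```text
amber [234.8 154.7] 105 [0.6476 0.0393 0.107 ] feed (np.float64(-76.5), np.float64(-53.1)) z 0.106
amber [272.8 156. ] 104 [ 0.6423 -0.0726  0.107 ] feed (np.float64(-74.5), np.float64(59.0)) z 0.107
amber [270.4 181. ] 104 [ 0.5671 -0.0641  0.107 ] feed (np.float64(0.9), np.float64(52.7)) z 0.106
blue [235.3 177.9] 65 [0.5777 0.0381 0.107 ] feed (np.float64(-6.7), np.float64(-49.8)) z 0.106
scene
amber [238. 193.] 77 [ 0.5689 -0.0617  0.107 ] feed (np.float64(-0.8), np.float64(50.2)) z 0.106
amber [278.2 208.9] 90 [0.6492 0.0427 0.107 ] feed (np.float64(-78.0), np.float64(-56.5)) z 0.107
amber [235.9 209.9] 95 [ 0.6441 -0.0694  0.107 ] feed (np.float64(-76.2), np.float64(55.8)) z 0.107
blue [274. 194.] 86 [0.5822 0.0388 0.107 ] feed (np.float64(-11.2), np.float64(-50.6)) z 0.106
fence end L (np.float64(22.4), np.float64(-100.4))
fence end R (np.float64(22.0), np.float64(105.5))
gateL (np.float64(73.7), np.float64(-24.5))
gateR (np.float64(72.7), np.float64(28.4))
slot back L out (np.float64(153.8), np.float64(-34.3))
slot back R out (np.float64(153.8), np.float64(38.2))
mouth edge (np.float64(85.3), np.float64(1.2))
weight (np.float64(115.0), np.float64(77.4))
```

```bash
cat >> h.py <<'E'
org=org+ay*.002
from scipy.spatial.transform import Rotation as Rn
def to(x,y,h,side,z=None):
    "TCP target feed xy mm, push heading h deg; side +1: push along tool +x"
    o=robot.get_obs();M=Rn.from_rotvec(o["ee_rot"]).as_matrix();p=o["tcp_pos"]
    hd=np.arctan2(ax[1],ax[0])+np.deg2rad(h)+(0 if side>0 else np.pi)
    cur=np.arctan2(M[1,0],M[0,0]);yaw=-((hd-cur+np.pi)%(2*np.pi)-np.pi)
    g=np.array([*world(x,y),p[2] if z is None else z]);d=g-p
    tx=np.array([np.cos(hd),np.sin(hd),0]);ty=np.array([np.sin(hd),-np.cos(hd),0])
    print("t",round(o["clock"],2),"tcp feed",feed(p),"z",p[2].round(4),"h",np.rad2deg(cur-np.arctan2(ax[1],ax[0])).round(1)," q7",o["q"][6].round(2),"open",o["opening"].round(4),"f",o["force"].round(1))
    print("  yaw",yaw.round(3),"shift cm NOW axes",(M.T@d*100).round(2)," AFTER-turn axes",np.round([d@tx*100,d@ty*100,-d[2]*100],2))
E
python3 -c "
from h import *
to(1-38*.69,51+38*.72,-46,1,.2)"
```

```text
Traceback (most recent call last):
  File "h.py", line 36, in to
    print("t",round(o["clock"],2),"tcp feed",feed(p),"z",p[2].round(4),"h",np.rad2deg(cur-np.arctan2(ax[1],ax[0])).round(1)," q7",o["q"][6].round(2),"open",o["opening"].round(4),"f",o["force"].round(1))
                                                                                                                                                            ^^^^^^^^^^^^^^^^^^
AttributeError: 'float' object has no attribute 'round'
```

```bash
sed -i 's/o\["opening"\].round(4)/round(o["opening"],4)/' h.py
python3 -c "
from h import *
to(1-38*.69,51+38*.72,-46,1,.2)"
```

```text
t 0.25 tcp feed (np.float64(268.6), np.float64(578.8)) z 0.2529 h -152.4  q7 -0.07 open 0.0856 f [ 0.2 -0.3  0.6]
  yaw -1.857 shift cm NOW axes [ 49.23 -30.72   5.31]  AFTER-turn axes [15.59 55.9   5.29]
```

```bash
python3 -m pendant '2 -1.2 0 0 -0.7;3.4 -2.1 0 0 -0.7;3.4 -2.1 0 0 -0.7;3.4 -2.1 0 0 -0.7;3.4 -2.1 0 0 -0.7;3.4 -2.1 0 0 -0.7;3.4 -2.1 0 0 -0.7;3.4 -2.1 0 0 -0.7;3.4 -2.1 0 0 -0.7;3.4 -2.1 0 0 -0.7;3.4 -2.1 0 0 -0.7;2 -1.2 0 0 -0.7'
python3 -m pendant '0 0 0 -0.12 -0.7;0 0 0 -0.12 -0.7;0 0 0 -0.12 -0.7;0 0 0 -0.12 -0.7;0 0 0 -0.12 -0.7;0 0 0 -0.12 -0.7;0 0 0 -0.12 -0.7;0 0 0 -0.12 -0.7;0 0 0 -0.12 -0.7;0 0 0 -0.12 -0.7;0 0 0 -0.12 -0.7;0 0 0 -0.12 -0.7'
python3 -c "
from h import *
to(1-38*.69,51+38*.72,-46,1,.17)"
```

```text
clock: 1.25
tcp_pos: [0.5259, -0.2027, 0.2535]
ee_rot: [-3.058, -0.712, -0.003]
force: [0.8, 0.1, 0.5]
opening: 0.0125
grasp_force: 0.0
clock: 2.25
tcp_pos: [0.5236, -0.2079, 0.2532]
ee_rot: [-1.829, -2.554, 0.0]
force: [-0.0, 0.2, 0.1]
opening: 0.0125
grasp_force: 0.0
t 2.25 tcp feed (np.float64(40.3), np.float64(195.7)) z 0.2532 h -69.6  q7 0.45 open 0.0125 f [-0.   0.2  0.1]
  yaw -0.411 shift cm NOW axes [ 8.7  10.24  8.32]  AFTER-turn axes [ 3.89 12.86  8.32]
```

```bash
python3 -m pendant '0 0 0 -0.12 -0.7;0 0 0 -0.12 -0.7;0 0 0 -0.12 -0.7;0 0 0 -0.05 -0.7;1 3 1 0 -0.7;1 3 1 0 -0.7;1 3 1 0 -0.7;0.9 3 1.5 0 -0.7;0 0.8 1.5 0 -0.7;0 0 1 0 -0.7;0 0 0 0 -0.7;0 0 0 0 -0.7'
python3 - <<'E'
from h import *
to(1-38*.69,51+38*.72,-46,1,.121)
c=snap("top");discs(c)
w=snap("wrist");cv2.imwrite("pics/a.png",np.hstack([cv2.resize(c["img"][120:250,190:310],(400,430)),cv2.resize(w["img"],(400,300))[[*range(300)]+[0]*130]]))
E
```

```text
clock: 3.25
tcp_pos: [0.5919, -0.0949, 0.1828]
ee_rot: [-1.281, -2.867, 0.002]
force: [0.2, -0.3, -0.3]
opening: 0.0126
grasp_force: 0.0
t 3.25 tcp feed (np.float64(-24.7), np.float64(80.7)) z 0.1828 h -46.5  q7 0.54 open 0.0126 f [ 0.2 -0.3 -0.3]
  yaw -0.009 shift cm NOW axes [0.13 0.21 6.18]  AFTER-turn axes [0.13 0.2  6.18]
amber [234.9 154.8] 105 [0.6474 0.0392 0.107 ] feed (np.float64(-76.3), np.float64(-54.9)) z 0.106
amber [269.4 157.4] 33 [ 0.6384 -0.0625  0.107 ] feed (np.float64(-70.3), np.float64(47.0)) z 0.107
amber [270.6 181.2] 109 [ 0.5667 -0.0645  0.107 ] feed (np.float64(1.4), np.float64(51.1)) z 0.106
blue [235.7 177.3] 52 [0.5793 0.037  0.107 ] feed (np.float64(-8.3), np.float64(-50.8)) z 0.106
```

View pics/a.png

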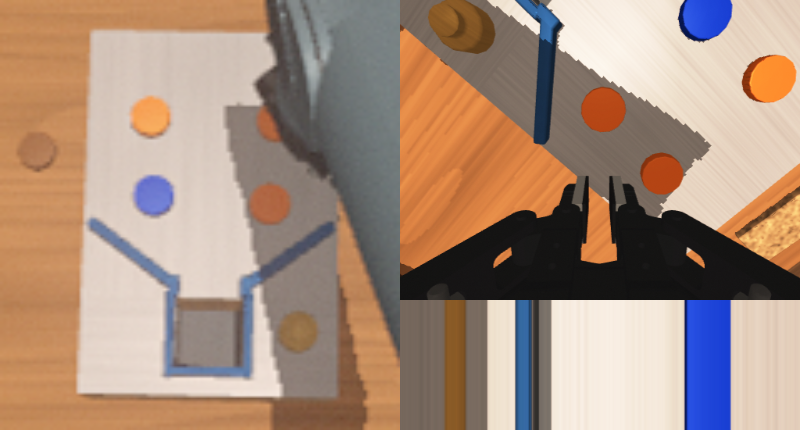

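```bash
python3 -m pendant '0.1 0.2 2 0 -0.7;0 0 2 0 -0.7;0 0 1.3 0 -0.7;0 0 0.8 0 -0.7;0 0 0 0 -0.7;0 0 0 0 -0.7'
python3 - <<'E'
from h import *
to(1-38*.69,51+38*.72,-46,1,.121)
w=snap("wrist");cv2.imwrite("pics/b.png",w["img"])
E
```

```text
clock: 3.85
tcp_pos: [0.5938, -0.0915, 0.1227]
ee_rot: [1.28, 2.869, 0.0]
force: [-0.4, -1.7, 0.6]
opening: 0.0131
grasp_force: 0.0
t 3.85 tcp feed (np.float64(-26.5), np.float64(77.3)) z 0.1227 h -46.4  q7 0.49 open 0.0131 f [-0.4 -1.7  0.6]
  yaw -0.007 shift cm NOW axes [ 0.02 -0.17  0.17]  AFTER-turn axes [ 0.02 -0.17  0.17]
```

View pics/b.png

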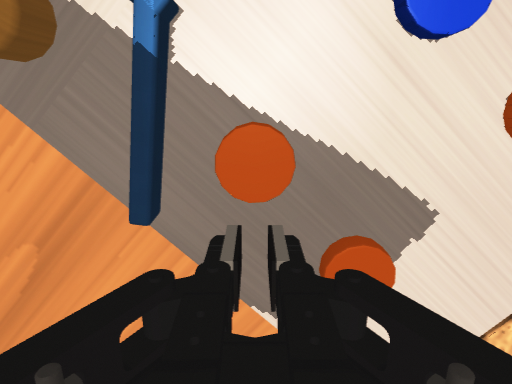

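The wrist view shows the front amber disc at (255,163), centred ahead of the fingertips at x≈254. I'll push it diagonally now.

```bash
python3 -m pendant '0.5 0 0.1 0 -0.7;0.6 0 0 0 -0.7;0.8 0 0 0 -0.7;0.8 0 0 0 -0.7;0.8 0 0 0 -0.7;0.8 0 0 0 -0.7;0.8 0 0 0 -0.7;0.8 0 0 0 -0.7;0.7 0 0 0 -0.7;0.5 0 0 0 -0.7;0.3 0 0 0 -0.7;0 0 0 0 -0.7'
python3 - <<'E'
from h import *
cat=0
to(10,0,0,1,.121)
print("scene");discs(snap("scene"))
w=snap("wrist")
# wrist discs incl. shadowed
hsv=cv2.cvtColor(w["img"],cv2.COLOR_BGR2HSV);H,S,V=[hsv[...,i] for i in range(3)];P=cloud(w)
m=((H>3)&(H<20)&(S>190)&(V>90)&(abs(P[...,2]-.107)<.004)).astype(np.uint8)
k,l,s,ce=cv2.connectedComponentsWithStats(m)
for i in range(1,k):
    if s[i,4]>300: print("wrist",ce[i].round(),s[i],feed(ray(w,*ce[i],.107)))
E
```

```text
clock: 4.9
tcp_pos: [0.5437, -0.0355, 0.1212]
ee_rot: [-1.278, -2.869, 0.0]
force: [0.6, -0.2, 0.4]
opening: 0.0128
grasp_force: 0.0
t 4.9 tcp feed (np.float64(25.2), np.float64(22.8)) z 0.1212 h -46.3  q7 0.38 open 0.0128 f [ 0.6 -0.2  0.4]
  yaw -0.809 shift cm NOW axes [0.6  2.67 0.02]  AFTER-turn axes [-1.52  2.28  0.02]
scene
amber [278.2 208.9] 91 [0.6493 0.0428 0.107 ] feed (np.float64(-78.1), np.float64(-58.5)) z 0.107
amber [235.9 209.8] 95 [ 0.6441 -0.0693  0.107 ] feed (np.float64(-76.1), np.float64(53.7)) z 0.107
blue [273.9 194.1] 87 [0.5827 0.0386 0.107 ] feed (np.float64(-11.7), np.float64(-52.4)) z 0.106
wrist [254. 188.] [ 216  149   78   78 4772] (np.float64(46.1), np.float64(2.2))
wrist [499. 268.] [ 480  233   32   68 1496] (np.float64(-67.3), np.float64(-50.1))
```

```bash
python3 -m pendant '-1 0 0 0 -0.7;-1 0 0 0 -0.7;0 0 0 -0.12 -0.7;0 0 0 -0.12 -0.7;0 0 0 -0.12 -0.7;0 0 0 -0.12 -0.7;0 0 0 -0.12 -0.7;0 0 0 -0.12 -0.7;-0.5 0.5 0 -0.09 -0.7;0 1.5 0 0 -0.7;0 1.4 0 0 -0.7;0 0 0 0 -0.7'
python3 - <<'E'
from h import *
to(10,1,0,1,.121)
E
```

```text
clock: 6.0
tcp_pos: [0.5649, -0.0155, 0.1215]
ee_rot: [0.042, 3.14, 0.004]
force: [-0.2, 1.2, 0.6]
opening: 0.013
grasp_force: 0.0
t 6.0 tcp feed (np.float64(4.5), np.float64(2.2)) z 0.1215 h 0.1  q7 1.04 open 0.013 f [-0.2  1.2  0.6]
  yaw 0.002 shift cm NOW axes [0.55 0.12 0.05]  AFTER-turn axes [0.55 0.12 0.05]
```

```bash
python3 -m pendant '0.5 0.1 0 0 -0.7;0.7 0 0 0 -0.7;0.7 0 0 0 -0.7;0.7 0 0 0 -0.7;0.7 0 0 0 -0.7;0.7 0 0 0 -0.7;0.7 0 0 0 -0.7;0.7 0 0 0 -0.7;0.7 0 0 0 -0.7;0.5 0 0 0 -0.7;0.3 0 0 0 -0.7;0 0 0 0 -0.7'
python3 - <<'E'
from h import *
to(10,1,0,1,.121)
w=snap("wrist");cv2.imwrite("pics/c.png",w["img"])
E
```

```text
clock: 7.0
tcp_pos: [0.4942, -0.0141, 0.1214]
ee_rot: [-0.044, -3.141, -0.001]
force: [-1.2, 3.1, 3.2]
opening: 0.0122
grasp_force: 1.6
t 7.0 tcp feed (np.float64(75.3), np.float64(2.8)) z 0.1214 h 0.0  q7 1.0 open 0.0122 f [-1.2  3.1  3.2]
  yaw 0.001 shift cm NOW axes [-6.53  0.18  0.03]  AFTER-turn axes [-6.53  0.18  0.04]
```

View pics/c.png

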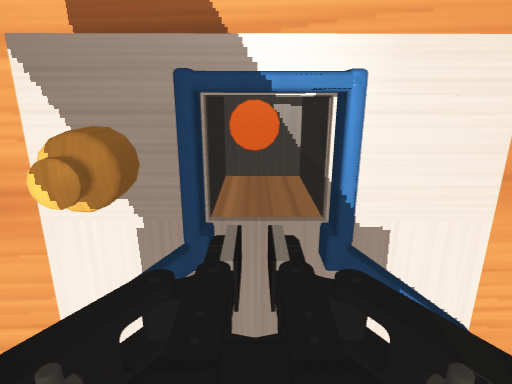

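The first disc is at the bottom of the slot (255,125). The fingers at (254) sit about 5 mm to feed +y of the gate centre (266), so I'll aim at y≈-2 next time. Now back out and on to the rear disc on the +y side.

```bash
python3 -m pendant '-1.5 0.2 0 0 -0.7;-2 0 -1 0 -0.7;-2 0 -2 0 -0.7;0 0 -2 0.12 -0.7;0 0 0 0.12 -0.7;0 0 0 0.12 -0.7;0 0 0 0.12 -0.7;0 0 0 0.12 -0.7;0 0 0 0.12 -0.7;0 0 0 0.12 -0.7;0 0 0 0.12 -0.7;0 0 0 0.09 -0.7'
python3 - <<'E'
from h import *
to(-93.5,90,-60,1,.121)
E
```

```text
clock: 8.05
tcp_pos: [0.5497, -0.0149, 0.171]
ee_rot: [-1.622, -2.69, 0.002]
force: [-0.7, 0.5, -0.5]
opening: 0.0129
grasp_force: 0.0
t 8.05 tcp feed (np.float64(19.8), np.float64(2.0)) z 0.171 h -60.5  q7 0.16 open 0.0129 f [-0.7  0.5 -0.5]
  yaw -0.009 shift cm NOW axes [-13.24   5.54   4.99]  AFTER-turn axes [-13.29   5.41   5.  ]
```

```bash
python3 -m pendant '-2 0.8 0 0 -0.7;-3.2 1.3 0 0 -0.7;-3.2 1.3 0 0 -0.7;-3.2 1.3 0 0 -0.7;-1.7 0.7 0 0 -0.7;0 0.1 0 0 -0.7;0 0 0 0 -0.7'
python3 - <<'E'
from h import *
to(-93.5,90,-60,1,.121)
w=snap("wrist")
hsv=cv2.cvtColor(w["img"],cv2.COLOR_BGR2HSV);H,S,V=[hsv[...,i] for i in range(3)];P=cloud(w)
m=((H>3)&(H<20)&(S>190)&(V>90)&(abs(P[...,2]-.107)<.005)).astype(np.uint8)
k,l,s,ce=cv2.connectedComponentsWithStats(m)
for i in range(1,k):
    if s[i,4]>300: print("wrist",ce[i].round(),s[i],feed(ray(w,*ce[i],.107)))
E
```

```text
clock: 8.63
tcp_pos: [0.6612, -0.1066, 0.1703]
ee_rot: [-1.615, -2.693, 0.002]
force: [0.2, 0.7, 0.3]
opening: 0.0131
grasp_force: 0.0
t 8.63 tcp feed (np.float64(-94.3), np.float64(90.4)) z 0.1703 h -60.3  q7 0.34 open 0.0131 f [0.2 0.7 0.3]
  yaw -0.004 shift cm NOW axes [ 0.07 -0.04  4.93]  AFTER-turn axes [ 0.07 -0.05  4.93]
wrist [256. 143.] [ 227  114   60   61 2834] (np.float64(-73.5), np.float64(53.6))
```

```bash
python3 -m pendant '0 0 1.5 0 -0.7;0 0 1.8 0 -0.7;0 0 1.2 0 -0.7;0 0 0.4 0 -0.7;0 0 0 0 -0.7'
python3 -m pendant '0.6 0 0 0 -0.7;0.7 0 0 0 -0.7;0.7 0 0 0 -0.7;0.7 0 0 0 -0.7;0.8 0 0 0 -0.7;0.8 0 0 0 -0.7;0.8 0 0 0 -0.7;0.7 0 0 0 -0.7;0.6 0 0 0 -0.7;0.5 0 0 0 -0.7;0.3 0 0 0 -0.7;0 0 0 0 -0.7'
cat >> h.py <<'E'
def wd():
    w=snap("wrist")
    hsv=cv2.cvtColor(w["img"],cv2.COLOR_BGR2HSV);H,S,V=[hsv[...,i] for i in range(3)];P=cloud(w)
    m=((H>3)&(H<20)&(S>190)&(V>90)&(abs(P[...,2]-.107)<.005)).astype(np.uint8)
    k,l,s,ce=cv2.connectedComponentsWithStats(m)
    for i in range(1,k):
        if s[i,4]>300: print("wrist",ce[i].round(),s[i],feed(ray(w,*ce[i],.107)))
    return w
E
python3 - <<'E'
from h import *
to(-80,-1,0,1,.121);wd()
E
```

```text
clock: 9.1
tcp_pos: [0.66, -0.1048, 0.1211]
ee_rot: [-1.611, -2.694, 0.002]
force: [-0.5, -0.2, 0.2]
opening: 0.0128
grasp_force: 0.0
clock: 10.1
tcp_pos: [0.627, -0.0412, 0.1223]
ee_rot: [-1.612, -2.696, -0.0]
force: [0.3, 0.6, -0.3]
opening: 0.013
grasp_force: 0.0
t 10.1 tcp feed (np.float64(-58.3), np.float64(26.0)) z 0.1223 h -60.1  q7 0.21 open 0.013 f [ 0.3  0.6 -0.3]
  yaw -1.049 shift cm NOW axes [1.26 3.23 0.13]  AFTER-turn axes [-2.17  2.7   0.13]
wrist [392. 107.] [ 347   64   90   87 5957] (np.float64(-75.3), np.float64(-58.6))
wrist [254. 189.] [ 215  150   79   78 4734] (np.float64(-42.9), np.float64(1.4))
```

```bash
python3 -m pendant '-1 0 0 0 -0.7;-1 0 0 0 -0.7;0 0 0 -0.12 -0.7;0 0 0 -0.12 -0.7;0 0 0 -0.12 -0.7;0 0 0 -0.12 -0.7;0 0 0 -0.12 -0.7;0 0 0 -0.12 -0.7;0 0 0 -0.12 -0.7;0 0 0 -0.12 -0.7;0 0 0 -0.09 -0.7;-0.7 0 0 0 -0.7'
python3 -m pendant '-0.7 0.5 0 0 -0.7;0 1.2 0 0 -0.7;0 1.3 0 0 -0.7;0 1 0 0 -0.7;0 0.4 0 0 -0.7;0 0 0 0 -0.7'
python3 - <<'E'
from h import *
to(60,-2,0,1,.121);wd()
E
```

```text
clock: 11.15
tcp_pos: [0.6434, -0.0622, 0.1217]
ee_rot: [-0.044, -3.14, 0.001]
force: [0.2, -0.3, -0.6]
opening: 0.0128
grasp_force: 0.0
clock: 11.65
tcp_pos: [0.6518, -0.0131, 0.1225]
ee_rot: [0.04, 3.141, 0.001]
force: [0.5, -0.7, 0.2]
opening: 0.0127
grasp_force: 0.0
t 11.65 tcp feed (np.float64(-82.2), np.float64(-2.7)) z 0.1225 h 0.2  q7 1.08 open 0.0127 f [ 0.5 -0.7  0.2]
  yaw 0.004 shift cm NOW axes [14.22 -0.02  0.15]  AFTER-turn axes [14.22 -0.07  0.15]
wrist [245. 167.] [ 205  127   80   80 4916] (np.float64(-42.6), np.float64(2.1))
wrist [371. 234.] [ 333  198   78   73 4376] (np.float64(-74.9), np.float64(-57.6))
```

```bash
python3 -m pendant '0 -0.4 0.1 0 -0.7;0.5 0 0 0 -0.7;0.7 0 0 0 -0.7;0.8 0 0 0 -0.7;0.8 0 0 0 -0.7;0.8 0 0 0 -0.7;0.8 0 0 0 -0.7;0.8 0 0 0 -0.7;0.8 0 0 0 -0.7;0.7 0 0 0 -0.7;0.4 0 0 0 -0.7;0 0 0 0 -0.7'
python3 - <<'E'
from h import *
to(70,-2,0,1,.121);wd()
E
```

```text
clock: 12.7
tcp_pos: [0.58, -0.0181, 0.1213]
ee_rot: [-0.045, -3.141, 0.001]
force: [-0.2, 0.1, -0.4]
opening: 0.0127
grasp_force: 0.0
t 12.7 tcp feed (np.float64(-10.6), np.float64(4.3)) z 0.1213 h 0.0  q7 1.04 open 0.0127 f [-0.2  0.1 -0.4]
  yaw 0.001 shift cm NOW axes [8.06 0.63 0.03]  AFTER-turn axes [8.06 0.63 0.03]
wrist [254. 188.] [ 215  149   79   79 4808] (np.float64(19.6), np.float64(4.8))
```

```bash
python3 -m pendant '0.5 0.06 0 0 -0.7;0.8 0.11 0 0 -0.7;0.8 0.11 0 0 -0.7;0.8 0.12 0 0 -0.7;0.8 0.12 0 0 -0.7;0.8 0.11 0 0 -0.7;0.8 0 0 0 -0.7;0.8 0 0 0 -0.7;0.8 0 0 0 -0.7;0.8 0 0 0 -0.7;0.5 0 0 0 -0.7;0 0 0 0 -0.7'
python3 - <<'E'
from h import *
to(70,-2,0,1,.121);w=wd();cv2.imwrite("pics/d.png",w["img"])
E
```

```text
clock: 13.75
tcp_pos: [0.4978, -0.0095, 0.1212]
ee_rot: [-0.045, -3.14, 0.001]
force: [0.5, -0.1, -0.1]
opening: 0.0127
grasp_force: 0.0
t 13.75 tcp feed (np.float64(71.8), np.float64(-1.9)) z 0.1212 h 0.0  q7 0.98 open 0.0127 f [ 0.5 -0.1 -0.1]
  yaw 0.001 shift cm NOW axes [-0.18  0.01  0.02]  AFTER-turn axes [-0.18  0.01  0.02]
```

View pics/d.png

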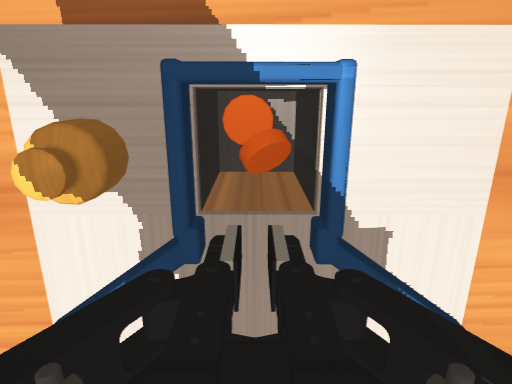

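Both discs are in the slot, at (247,120) and (265,150). Now the third amber, at feed (-75,-58).

```bash
python3 -m pendant '-1.5 0 0 0 -0.7;-2 0 -1 0 -0.7;-2 0 -2 0 -0.7;0 0 -2 -0.12 -0.7;0 0 0 -0.12 -0.7;0 0 0 -0.12 -0.7;0 0 0 -0.12 -0.7;0 0 0 -0.12 -0.7;0 0 0 -0.12 -0.7;0 0 0 -0.12 -0.7;0 0 0 -0.12 -0.7;0 0 0 -0.09 -0.7'
python3 - <<'E'
from h import *
to(-95,-92.6,60,1,.121)
E
```

```text
clock: 14.8
tcp_pos: [0.5546, -0.0112, 0.1712]
ee_rot: [-1.542, 2.736, 0.0]
force: [-0.4, -0.1, -0.4]
opening: 0.0126
grasp_force: 0.0
t 14.8 tcp feed (np.float64(15.0), np.float64(-1.9)) z 0.1712 h -299.5  q7 1.98 open 0.0126 f [-0.4 -0.1 -0.4]
  yaw 0.008 shift cm NOW axes [-13.31  -5.1    5.03]  AFTER-turn axes [-13.36  -4.99   5.02]
```

```bash
python3 -m pendant '-2 -0.8 0 0 -0.7;-3.2 -1.2 0 0 -0.7;-3.2 -1.2 0 0 -0.7;-3.2 -1.2 0 0 -0.7;-1.7 -0.6 0 0 -0.7;0 0 0 0 -0.7;0 0 0 0 -0.7'
python3 - <<'E'
from h import *
to(-95,-92.6,60,1,.121);wd()
E
```

```text
clock: 15.38
tcp_pos: [0.6665, 0.0773, 0.1708]
ee_rot: [1.537, -2.74, -0.001]
force: [-0.3, -0.5, 0.1]
opening: 0.0126
grasp_force: 0.0
t 15.38 tcp feed (np.float64(-94.3), np.float64(-93.6)) z 0.1708 h -299.8  q7 1.92 open 0.0126 f [-0.3 -0.5  0.1]
  yaw 0.004 shift cm NOW axes [ 0.05 -0.11  4.98]  AFTER-turn axes [ 0.05 -0.11  4.98]
wrist [251. 148.] [ 221  118   60   61 2811] (np.float64(-75.7), np.float64(-57.8))
```

```bash
python3 -m pendant '0 -0.15 1.5 0 -0.7;0 0 1.8 0 -0.7;0 0 1.2 0 -0.7;0 0 0.45 0 -0.7;0 0 0 0 -0.7'
python3 -m pendant '0.6 0 0 0 -0.7;0.7 0 0 0 -0.7;0.8 0 0 0 -0.7;0.8 0 0 0 -0.7;0.8 0 0 0 -0.7;0.8 0 0 0 -0.7;0.8 0 0 0 -0.7;0.8 0 0 0 -0.7;0.7 0 0 0 -0.7;0.5 0 0 0 -0.7;0.3 0 0 0 -0.7;0 0 0 0 -0.7'
python3 - <<'E'
from h import *
to(-80,-1,0,1,.121);wd()
E
```

```text
clock: 15.85
tcp_pos: [0.6663, 0.0744, 0.1199]
ee_rot: [1.533, -2.739, -0.001]
force: [-0.4, 0.5, -0.6]
opening: 0.0128
grasp_force: 0.0
clock: 16.85
tcp_pos: [0.6275, 0.0099, 0.1217]
ee_rot: [1.534, -2.741, 0.0]
force: [0.2, 0.4, -0.2]
opening: 0.013
grasp_force: 0.0
t 16.85 tcp feed (np.float64(-57.3), np.float64(-25.0)) z 0.1217 h -299.9  q7 1.95 open 0.013 f [ 0.2  0.4 -0.2]
  yaw 1.05 shift cm NOW axes [ 0.95 -3.17  0.07]  AFTER-turn axes [-2.27 -2.4   0.07]
wrist [254. 189.] [ 215  150   80   78 4766] (np.float64(-41.9), np.float64(0.6))
```

```bash
python3 -m pendant '-1 0 0 0 -0.7;-1 0 0 0 -0.7;0 0 0 0.12 -0.7;0 0 0 0.12 -0.7;0 0 0 0.12 -0.7;0 0 0 0.12 -0.7;0 0 0 0.12 -0.7;0 0 0 0.12 -0.7;0 0 0 0.12 -0.7;0 0 0 0.12 -0.7;0 0 0 0.09 -0.7;-0.7 0 0 0 -0.7'
python3 -m pendant '-0.7 -0.5 0 0 -0.7;0 -1.2 0 0 -0.7;0 -1.2 0 0 -0.7;0 -1 0 0 -0.7;0 -0.3 0 0 -0.7;0 0 0 0 -0.7'
python3 - <<'E'
from h import *
to(60,-2,0,1,.121);wd()
E
```

```text
clock: 17.9
tcp_pos: [0.6451, 0.0299, 0.122]
ee_rot: [-0.046, -3.141, -0.001]
force: [0.7, 1.0, -0.0]
opening: 0.0127
grasp_force: 0.0
clock: 18.4
tcp_pos: [0.6508, -0.0172, 0.1215]
ee_rot: [-0.049, -3.141, 0.001]
force: [-0.3, 1.1, -1.3]
opening: 0.0127
grasp_force: 0.0
t 18.4 tcp feed (np.float64(-81.4), np.float64(1.4)) z 0.1215 h -0.1  q7 1.08 open 0.0127 f [-0.3  1.1 -1.3]
  yaw -0.002 shift cm NOW axes [14.14  0.3   0.05]  AFTER-turn axes [14.14  0.34  0.05]
wrist [258. 167.] [ 219  127   80   81 4991] (np.float64(-41.6), np.float64(-0.1))
```

```bash
python3 -m pendant '0 0.15 0 0 -0.7;0.5 0 0 0 -0.7;0.7 0 0 0 -0.7;0.8 0 0 0 -0.7;0.8 0 0 0 -0.7;0.8 0 0 0 -0.7;0.8 0 0 0 -0.7;0.8 0 0 0 -0.7;0.8 0 0 0 -0.7;0.7 0 0 0 -0.7;0.4 0 0 0 -0.7;0 0 0 0 -0.7'
python3 - <<'E'
from h import *
to(72,-2,0,1,.121);wd()
E
```

```text
clock: 19.45
tcp_pos: [0.5792, -0.0111, 0.1218]
ee_rot: [-0.045, -3.141, 0.001]
force: [-0.5, -0.1, -0.2]
opening: 0.0129
grasp_force: 0.0
t 19.45 tcp feed (np.float64(-9.5), np.float64(-2.7)) z 0.1218 h 0.0  q7 1.03 open 0.0129 f [-0.5 -0.1 -0.2]
  yaw 0.001 shift cm NOW axes [ 8.15 -0.06  0.08]  AFTER-turn axes [ 8.15 -0.07  0.08]
wrist [254. 188.] [ 215  149   79   79 4774] (np.float64(20.6), np.float64(-2.2))
```

```bash
python3 -m pendant '0.5 0 0 0 -0.7;0.8 0 0 0 -0.7;0.8 0 0 0 -0.7;0.8 0 0 0 -0.7;0.8 0 0 0 -0.7;0.8 0 0 0 -0.7;0.8 0 0 0 -0.7;0.8 0 0 0 -0.7;0.8 0 0 0 -0.7;0.8 0 0 0 -0.7;0.5 0 0 0 -0.7;0 0 0 0 -0.7'
python3 -m pendant '-1.5 0 0 0 -0.7;-2 0 -1 0 -0.7;-1 0 -2 0 -0.7;0 0 -3 0 -0.7;0 0 -3 0 -0.7;0 0 -3 0 -0.7;0 0 0 0 -0.7;0 0 0 0 -0.7'
python3 - <<'E'
from h import *
to(72,-2,0,1,.121);w=wd();cv2.imwrite("pics/e.png",w["img"]);discs(snap("scene"));discs(snap("top"))
E
```

```text
clock: 20.5
tcp_pos: [0.4968, -0.0088, 0.1217]
ee_rot: [-0.045, -3.14, 0.001]
force: [0.2, 0.1, -0.7]
opening: 0.0126
grasp_force: 0.0
clock: 21.17
tcp_pos: [0.5444, -0.01, 0.2433]
ee_rot: [0.046, 3.138, -0.0]
force: [-0.8, 0.2, -0.5]
opening: 0.0128
grasp_force: 0.0
t 21.17 tcp feed (np.float64(25.2), np.float64(-2.8)) z 0.2433 h -0.0  q7 1.13 open 0.0128 f [-0.8  0.2 -0.5]
  yaw -0.0 shift cm NOW axes [ 4.73 -0.08 12.22]  AFTER-turn axes [ 4.68 -0.08 12.23]
blue [273.9 194.2] 85 [0.583  0.0385 0.107 ] feed (np.float64(-12.0), np.float64(-52.3)) z 0.106
```

View pics/e.png

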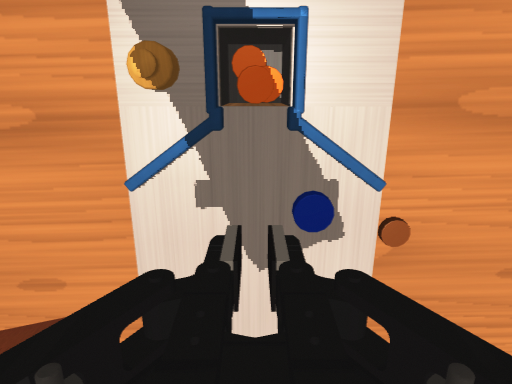

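All three amber slices lie in the slot around (258,75). The blue one is still in place at (313,211), the weight is still standing, and the arm is clear.

```bash
python3 -c "
from plant import robot
print(robot.sign_off())"
```

```text
the job is handed in; nothing more can be done
None
```

I pushed all three amber slices through the gate and into the slot, one at a time, left the blue slice and the weight where they were, and handed the job in at about 21 s.

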